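# Weigh out a row of milling balls on the lab balance

### The arm

A 6-joint arm with a two-finger parallel gripper is mounted at the origin on the work surface. World frame = base frame: x ahead of the robot, y to its left, z up, the work surface at z = 0. Lengths are in m, angles in rad, forces in N, time in s.
With the tool pointing down it reaches from about 0.35 to 0.975 m from the base axis. Payload 4.9 kg.
Tool frame: the origin (TCP) lies between the finger pads; the fingertips stand 17 mm ahead of it and the grasp point (between the pads) lies 2 mm behind it (manip.nose_length is the distance from the TCP to the fingertips, in m); z points along the fingers, y is the line along which they close (so a half turn about z gives the same grasp; the last joint's range is limited). The gripper opens to 85 mm and grips with 20 to 120 N. Pads are 22 mm wide; open, the fingers measure 114 mm over their backs; the gripper's body (76 mm by 85 mm) begins 54 mm behind the grasp point. The pads swing forward as they close: fully open they stand 13 mm farther back than shut.
Start: joints at [1.212, 0.053, 1.613, -0, 1.476, -0.119], TCP at [0.148, 0.607, 0.248] pointing down, gripper open.
Joint ranges: [-3.01, 3.01], [-1.01, 2.22], [0.06, 2.58], [-1.02, 4.17], [0.09, 2.62], [-3.14, 3.14]. Speed limits (rad/s): [2.57, 2.57, 3.14, 3.14, 3.14, 3.14].

### API

Orientations are given as a unit quaternion [w, x, y, z].
In Python, from plant import manip gives the robot as it stands. The module is installed in compiled form; this text tells all that it offers.
- The arm moves only by the tool apply_moves, never from a script. Its argument "moves" is a list of rows, each a list of 3 entries, a list of its own where there are three numbers: the turn, a rotation vector about the tool's x, y, z in rad, then the shift along the tool's x, y, z in cm, then the closure, from -1 (fully open) to 1 (shut), so that 0 is half open. A call has 1 to 20 rows; each row is the pose to reach, as a shift and turn from the pose commanded when the call began, along the tool's axes at that moment; what a row does not reach only later rows make up. A row lasts 1/10 s, in which the tool goes at most 50 mm and 8.59 degrees, less where a joint would pass 70% of its speed; a pose out of reach is approached as far as the arm can. A call with a gripper value outside its range is refused whole. The fingers move at their own pace and stop on an object; the grip force is fixed at half the most. Time passes only in rows, so rows that repeat a pose let the fingers close. It gives the time, the measured TCP pose, the force, the opening and the grip force at its end, in the units of the state.
- manip.state(): the state, without advancing time (a new reading comes with each control period).
- manip.grab_frame(name): name is "side" or "top"; returns a dict with "image" (420x560x3 uint8, red, green, blue), "K" (3x3 intrinsics, pixels), "rvec" (rotation vector, rad) and "tvec" (3), from world to camera coordinates, as OpenCV has them. Camera axes: x right, y down, z forward; pixel columns grow to the right and rows downward; lengths in m; the calibration is good to about 2 mm. A picture is of the moment at which its call begins. There is no depth.
- manip.job_done(): hands the job in; it is judged then, once.
Trained networks look in a picture, given as the dict that the camera call returned (one of the last four; its "shot" number tells which), for a name from the list of things; names that differ only in an ending like _2 or _b are one class to them, and where a whole thing is asked for, a point or a joint stands for the part that bears it (a point fixed in the world has none). Each returns a list of dicts, best first, with "score" (0 to 1); they miss things now and then, are a little off and sometimes report something else, mostly with a low value. They report only what shows in the picture. A call takes as long as a camera call. They do not tell look-alikes from the thing itself.
- manip.look_for(picture, label): "location" ([x, y, z] in m, in the coordinates of the camera as it stood for that picture, good to about 4 mm: the middle of the surface that is visible of it).
- manip.silhouettes(picture, label): "pixels" (420x560 bool, what is visible of it).
- manip.spot_point(picture, label): "location" ([x, y, z] in m, in the coordinates of the camera as it stood for that picture, good to about 4 mm: a listed point, or the origin of a listed thing).
The state is a dict: "time": time; "joint_pos": joint angles; "joint_vel": joint speeds; "joint_efforts": joint torques, N m; "tool_pos": TCP position; "tool_rot": TCP orientation; "contact_force": force on the tool from outside, world axes, zero at the start; "ft_torque": the same for the moment, N m; "gripper_width": opening from 0.0 (shut) to 1.0 (fully open); "grasp_force": force on a finger pad.
Only numpy, scipy, OpenCV 4.12 (cv2) and the standard library are available. Lean on these libraries where they do the work, as an engineer would, in place of code of your own. Each camera call takes 0.05 s, during which the arm holds its last target. There are 200 camera calls.

### The job

Stand the steel pot upright in the middle of the balance pan, setting it down gently, let go of it, and press the balance's long tare key until you feel it register, without leaning on it and without touching the other keys. Then tip only the front row of steel balls off the counting tray into the pot, and set the tray with its second row of balls still in place flat on the bench again, leaving everything else where it stands.

Things in the scene. Friction and masses are not known exactly. Their poses are not given: they have to be found in the camera images.
- balance: Fixed precision balance with a white housing 190 mm wide (y) and 260 mm deep (x), 60 mm high under its pan. Origin on the bench under its middle. Its -x side is the front, with the grey keypad and the display; the round pan is at the rear. Its own x axis points from keypad to pan.
- pan: the balance's round steel pan: 130 mm diameter, 5 mm thick, its top 75 mm above the bench. Origin at the centre of its underside, 70 mm above the bench, 45 mm behind the balance's origin. Its sprung support gives 1 mm per 8 N, 2.5 mm at most.
- tare_key: The one long white membrane key, 36 mm (balance's y) x 18 mm, at the left end of the row of keys seen from the front, 30 mm clear of the next. Keypad slopes 0.105 rad, rising to the rear; the key's z is its outward normal. Origin under its centre, level with the keypad; top 4 mm above. Pressed it gives about 1 mm per 4 N, 2.5 mm at most, then is solid; it registers at 4 N, over 22 N harms it.
- pot: Loose stainless milling pot, open top, 92 mm across the rim, 64 mm tall, walls 3 mm, floor 4 mm, about 0.2 kg, standing on the bench. Origin at the centre of its underside, z up. One strap handle stands out on its -x side to 77 mm from the axis: a strap 12 mm wide (pot's y), with a level upper bar whose top is 61 mm up.
- pot_handle (a point): top of the pot handle's upper bar, 64 mm from the pot's axis, 61 mm above its underside; the bar is 12 mm wide along the pot's y and free of the pot for 28 mm along its x; the upright strap reaches 42 mm down from the bar.
- pot_rim (a point): centre of the pot's mouth, 64 mm above its underside; clear opening 86 mm across.
- tray: Loose aluminium counting tray, 110 x 60 mm, 0.16 kg, flat on the bench, sides 18 mm high. Origin on its underside, 60 mm behind the front edge, z up. Front is its -x edge. Square ridges 4 mm high, 17.6 mm apart, part the 4 mm thick floor into rows across it; the first two hold three balls each. Tilted front down, the front row rolls off from about 25 degrees, the second row only beyond 60.
- tray_grip (a point): top of the tray's grip, an upright block at the rear: 12 mm thick (tray's x), 40 mm wide (tray's y), top 50 mm above the underside, 40 mm behind the tray's origin.
- tray_lip (a point): middle of the top edge of the tray's low front lip (slopes up 22 degrees to 3.6 mm above the floor, open beyond, 52 mm long), 60 mm in front of the tray's origin, 7.6 mm above its underside.
- front1_center (a point): centre of a loose steel ball, 16 mm diameter, 17 g, at the start in the tray's front row, against the lip
- front2_center (a point): centre of a loose steel ball, 16 mm diameter, 17 g, at the start in the tray's front row, against the lip
- front3_center (a point): centre of a loose steel ball, 16 mm diameter, 17 g, at the start in the tray's front row, against the lip
- back1_center (a point): centre of a loose steel ball, 16 mm diameter, 17 g, at the start in the tray's second row, behind the ridge
- back2_center (a point): centre of a loose steel ball, 16 mm diameter, 17 g, at the start in the tray's second row, behind the ridge
- back3_center (a point): centre of a loose steel ball, 16 mm diameter, 17 g, at the start in the tray's second row, behind the ridge
- key0: small round key, 14 mm across, 4 mm proud, nearest the tare key of the three; origin at the centre of its underside; not to be pressed
- key1: small round key, 14 mm across, 4 mm proud, middle of the three; origin at the centre of its underside; not to be pressed
- key2: small round key, 14 mm across, 4 mm proud, farthest from the tare key of the three; origin at the centre of its underside; not to be pressed
- tin: Bystander: small closed steel paint tin with a blue band, 85 mm across, 97 mm tall. Origin at its underside near its middle.
- bottle: Bystander: amber reagent bottle with a black cap and paper label, 58 mm across, 125 mm tall. Origin at its underside near its middle.
- beaker: Bystander: empty glass beaker without a handle, 66 mm across, 85 mm tall. Origin at its underside near its middle.
- slide_box: Bystander: grey slide box with a blue lid, 84 x 62 x 33 mm. Origin at its underside near its middle.
- applicator: Bystander: steel film applicator, an open rectangular frame 80 (its x) x 68 x 26 mm. Origin at its underside near its middle.
- palette_knife: Bystander: broad steel spatula with a wooden handle, lying flat, 170 mm long. Origin at its underside.
There are look-alikes about, which are no part of the job. What is shaped like the pot but green is not meant.

How it is judged:
By the outcome, as a careful person would: the job done as asked, in the order asked, and still so for the second after the job is handed in, with the robot touching nothing.
It also fails if it takes over 72 s, if anything falls off the work surface, if the arm or the gripper's body presses on something with over 40 N, if the wrist force passes 120 N, or if a joint passes its speed limit or range.

## Working session

There is one attempt and no reset: what is moved stays moved. The work goes in short steps, Python scripts to look and compute and a tool call to move; the robot and the scene stay as the last step left them, time stands still between calls to the robot, and variables do not carry over. Pictures are saved under pics/ and viewed, at most 10 in all, crops included, and the job is handed in when it is done.

Besides the shell and the picture viewer there is one more tool, called after "Call:" as name([rows], argument=value, ...), one row to a line, values as JSON. apply_moves: Moves the arm, as the interface text tells. Its arguments: {"type":"object","properties":{"moves":{"type":"array"}},"required":["moves"]}

```bash
mkdir -p pics; cat > h.py <<'E'
import numpy as np, cv2
from scipy.spatial.transform import Rotation as R
from plant import manip
def w(p,loc):
    M=cv2.Rodrigues(np.array(p["rvec"],float))[0]; return M.T@(np.array(loc)-np.array(p["tvec"]).ravel())
def px(p,X):
    return cv2.projectPoints(np.array(X,float).reshape(-1,1,3),np.array(p["rvec"],float),np.array(p["tvec"],float),np.array(p["K"],float),None)[0].reshape(-1,2)
def save(p,n): cv2.imwrite(f"pics/{n}.png",cv2.cvtColor(p["image"],cv2.COLOR_RGB2BGR))
def rot(): 
    q=manip.state()["tool_rot"]; return R.from_quat([q[1],q[2],q[3],q[0]])
E
cat > a.py <<'E'
from h import *
np.set_printoptions(precision=3,suppress=True)
P={n:manip.grab_frame(n) for n in("side","top")}
for n,p in P.items():
    save(p,n+"0"); print(n, "cam at",w(p,[0,0,0]))
    for l in "balance pan tare_key pot pot_handle pot_rim tray tray_grip tray_lip front1_center back1_center key0 key1 key2 tin bottle beaker slide_box applicator palette_knife".split():
        for d in manip.spot_point(p,l)[:4]:
            if d["score"]>.25:
                X=w(p,d["location"]); print(n,l,round(d["score"],2),X,px(p,X)[0].round())
s=manip.state();print(s)
E
python3 a.py; python3 -c "
import cv2,numpy as np
"
```

```text
side cam at [ 0.03  -0.742  0.985]
side balance 0.96 [0.556 0.04  0.002] [294. 222.]
side balance 0.41 [ 0.44  -0.375  0.062] [342. 324.]
side pan 0.6 [0.607 0.04  0.069] [308. 202.]
side tare_key 0.42 [0.463 0.101 0.04 ] [261. 212.]
side pot 0.97 [ 0.323 -0.386 -0.004] [304. 361.]
side pot 0.9 [ 0.507 -0.387  0.   ] [362. 328.]
side pot 0.6 [0.604 0.039 0.067] [307. 203.]
side pot_handle 0.94 [ 0.441 -0.375  0.061] [342. 324.]
side pot_handle 0.89 [ 0.336 -0.449  0.057] [325. 369.]
side pot_handle 0.62 [0.397 0.32  0.005] [217. 188.]
side pot_rim 0.81 [ 0.502 -0.383  0.064] [363. 315.]
side pot_rim 0.76 [ 0.322 -0.386  0.061] [305. 349.]
side pot_rim 0.28 [0.45  0.21  0.002] [243. 202.]
side tray 0.7 [ 0.456  0.333 -0.004] [230. 183.]
side tray_grip 0.58 [0.499 0.343 0.05 ] [238. 167.]
side tray_lip 0.85 [0.395 0.323 0.005] [216. 188.]
side tray_lip 0.49 [ 0.681 -0.255 -0.003] [379. 269.]
side key0 0.36 [ 0.451  0.212 -0.   ] [243. 202.]
side key1 0.36 [ 0.451  0.212 -0.   ] [243. 202.]
side key2 0.36 [ 0.451  0.212 -0.   ] [243. 202.]
side tin 0.66 [ 0.681 -0.255 -0.004] [379. 269.
[... 2268 characters left out ...]
1.]
top slide_box 0.56 [0.449 0.212 0.004] [211. 242.]
top applicator 0.85 [ 0.441 -0.205 -0.   ] [370. 247.]
top applicator 0.5 [ 0.682 -0.255  0.002] [386. 159.]
top palette_knife 0.89 [0.453 0.213 0.001] [211. 240.]
{'time': 2.1, 'joint_pos': array([ 1.212,  0.053,  1.613,  0.   ,  1.476, -0.119]), 'joint_vel': array([-0.001, -0.   , -0.001, -0.002,  0.002,  0.   ]), 'joint_efforts': array([ -0.001, -39.367, -37.045,  -0.   ,   0.001,  -0.   ]), 'tool_pos': array([0.148, 0.607, 0.248]), 'tool_rot': array([-0.   ,  0.12 ,  0.993, -0.   ]), 'contact_force': array([-0.056, -0.513,  0.212]), 'ft_torque': array([-0.027,  0.01 , -0.01 ]), 'grasp_force': 0.0, 'gripper_width': 1.0031578907235656}
```

```bash
python3 - <<'E'
import cv2,numpy as np
a=cv2.imread("pics/top0.png");b=cv2.imread("pics/side0.png")
A=cv2.resize(a[180:330,380:530],(390,300),interpolation=3) if 0 else cv2.resize(a[190:330,390:530],(400,300))
B=cv2.resize(b[280:420,260:447],(400,300))
C=cv2.resize(a[140:280,120:307],(400,300))
D=cv2.resize(b[130:270,180:367],(400,300))
cv2.imwrite("pics/c1.png",np.vstack([np.hstack([A,B]),np.hstack([C,D])]))
E
```

```text
(no output)
```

View pics/c1.png

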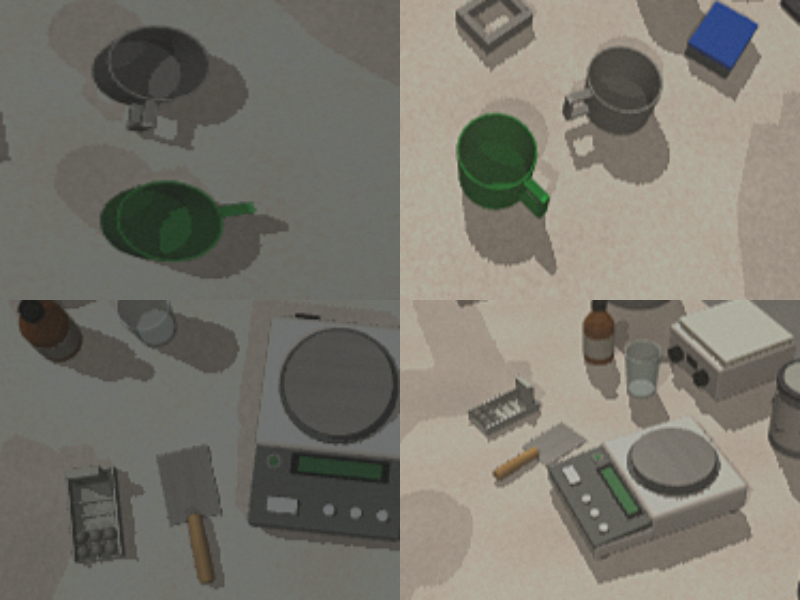

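View pics/top0.png

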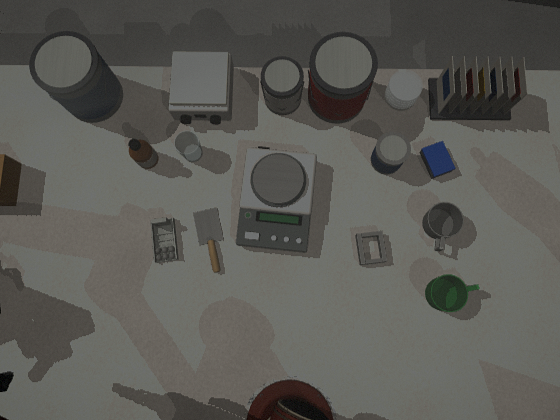

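The steel pot is at top (437,222) / side (362,328), world about (0.505,-0.386). The only look-alike is green, at top (441,293) / side (304,361). The top two panels of the crop confirm that the upper, grey pot is the one meant. The tray is at top (164,237) with two rows of balls at its front. The tare key is at top (252,236), and the small keys are at (273..298,238).

```bash
cat >> h.py <<'E'
def go(pos,ya=None,tilt=0):
    """numbers for a move: world pos, angle of tool y in world (rad), then tilt about tool x"""
    s=manip.state(); r=rot()
    if ya is None: T=r
    else:
        y=np.array([np.cos(ya),np.sin(ya),0]); z=np.array([0,0,-1.]); x=np.cross(y,z)
        T=R.from_matrix(np.c_[x,y,z])*R.from_rotvec([tilt,0,0])
    print("turn",(r.inv()*T).as_rotvec().round(3),"shift cm",(r.inv().apply(np.array(pos)-s["tool_pos"])*100).round(2))
def st():
    s=manip.state(); print("t",s["time"],"pos",s["tool_pos"].round(4),"F",s["contact_force"].round(1),"w",round(s["gripper_width"],2),"gf",round(s["grasp_force"],1),"j",s["joint_pos"].round(2)); print(rot().as_matrix().round(3))
E
python3 -c "
from h import *
st(); go([.42,.25,.25]); go([.442,-.3745,.14],1.386)"
```

```text
t 2.1 pos [0.1484 0.6071 0.2483] F [-0.1 -0.5  0.2] w 1.0 gf 0.0 j [ 1.21  0.05  1.61  0.    1.48 -0.12]
[[-0.971  0.237 -0.   ]
 [ 0.237  0.971 -0.   ]
 [ 0.    -0.    -1.   ]]
turn [0. 0. 0.] shift cm [-34.86 -28.24  -0.17]
turn [-0.    -0.    -0.055] shift cm [-51.83 -88.38  10.83]
```

Call:
apply_moves([
  [[0, 0, 0], [-34.9, -28.2, 0], -1],
  [[0, 0, 0], [-34.9, -28.2, 0], -1],
  [[0, 0, 0], [-34.9, -28.2, 0], -1],
  [[0, 0, 0], [-34.9, -28.2, 0], -1],
  [[0, 0, 0], [-34.9, -28.2, 0], -1],
  [[0, 0, 0], [-34.9, -28.2, 0], -1],
  [[0, 0, 0], [-34.9, -28.2, 0], -1],
  [[0, 0, 0], [-34.9, -28.2, 0], -1],
  [[0, 0, 0], [-51.8, -88.4, 8], -0.3],
  [[0, 0, -0.055], [-51.8, -88.4, 8], -0.3],
  [[0, 0, -0.055], [-51.8, -88.4, 8], -0.3],
  [[0, 0, -0.055], [-51.8, -88.4, 8], -0.3],
  [[0, 0, -0.055], [-51.8, -88.4, 8], -0.3],
  [[0, 0, -0.055], [-51.8, -88.4, 8], -0.3],
  [[0, 0, -0.055], [-51.8, -88.4, 8], -0.3],
  [[0, 0, -0.055], [-51.8, -88.4, 8], -0.3],
  [[0, 0, -0.055], [-51.8, -88.4, 8], -0.3],
  [[0, 0, -0.055], [-51.8, -88.4, 8], -0.3],
  [[0, 0, -0.055], [-51.8, -88.4, 8], -0.3],
  [[0, 0, -0.055], [-51.8, -88.4, 8], -0.3],
])

```text
time: 4.1
tool_pos: [0.4361, -0.3073, 0.1767]
tool_rot: [0.0, 0.093, 0.996, -0.0]
contact_force: [1.3, 0.6, 0.9]
gripper_width: 0.648
grasp_force: 0.0
```

```bash
python3 -c "
from h import *
st(); go([.442,-.3745,.10],1.386);go([.442,-.3745,.051],1.386)"
```

```text
t 4.1 pos [ 0.4361 -0.3073  0.1767] F [1.3 0.6 0.9] w 0.65 gf 0.0 j [-0.75 -0.11  1.9   0.    1.36 -2.14]
[[-0.983  0.184  0.001]
 [ 0.184  0.983 -0.   ]
 [-0.001 -0.    -1.   ]]
turn [-0.     0.001 -0.001] shift cm [-1.81 -6.5   7.67]
turn [-0.     0.001 -0.001] shift cm [-1.81 -6.5  12.57]
```

Call:
apply_moves([
  [[0, 0, 0], [-1.8, -6.5, 4], -0.3],
  [[0, 0, 0], [-1.8, -6.5, 6], -0.3],
  [[0, 0, 0], [-1.8, -6.5, 6], -0.3],
  [[0, 0, 0], [-1.8, -6.5, 6], -0.3],
  [[0, 0, 0], [-1.8, -6.5, 6], -0.3],
])

```text
time: 4.6
tool_pos: [0.4428, -0.372, 0.1182]
tool_rot: [0.001, 0.092, 0.996, -0.001]
contact_force: [0.2, 0.7, -0.0]
gripper_width: 0.65
grasp_force: 0.0
```

```bash
python3 -c "
from h import *
st(); go([.442,-.3745,.051],1.386)
p=manip.grab_frame('side')
for l in ('pot_handle','pot_rim'):
  for d in manip.spot_point(p,l)[:3]: print(l,d['score'],w(p,d['location']))
a=p['image'][260:380,280:440]
cv2.imwrite('pics/g1.png',cv2.cvtColor(cv2.resize(a,(800,600)),4))"
```

```text
t 4.6 pos [ 0.4428 -0.372   0.1182] F [ 0.2  0.7 -0. ] w 0.65 gf 0.0 j [-0.83  0.06  1.83  0.    1.25 -2.21]
[[-0.983  0.183  0.002]
 [ 0.183  0.983 -0.001]
 [-0.002 -0.001 -1.   ]]
turn [-0.001  0.002  0.001] shift cm [ 0.05 -0.25  6.72]
pot_handle 0.69 [ 0.33725386 -0.44822125  0.05967927]
pot_handle 0.57 [ 0.44223401 -0.37601303  0.05900076]
pot_handle 0.42 [ 0.67687263 -0.38708059 -0.00250443]
pot_rim 0.77 [ 0.50339671 -0.38622605  0.06466801]
pot_rim 0.72 [ 0.31770141 -0.38634533  0.06464835]
```

View pics/g1.png

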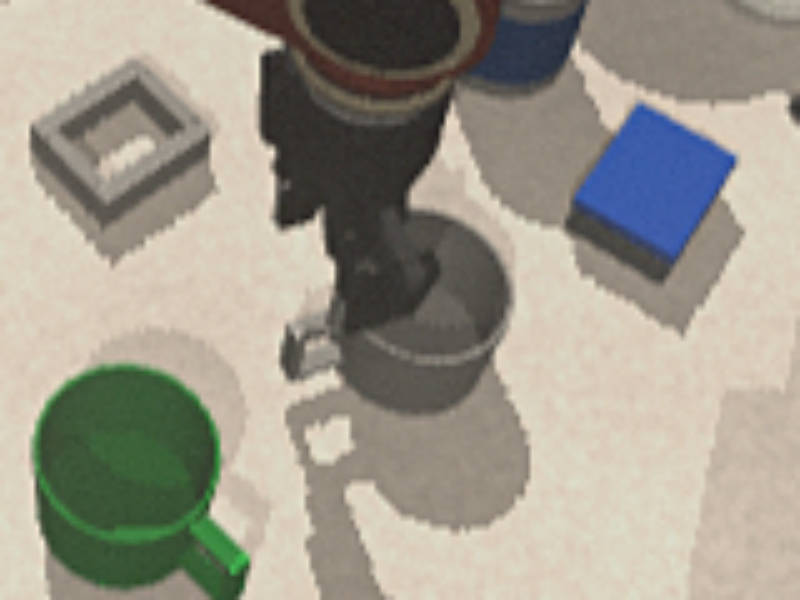

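The gripper hangs over the steel pot's handle (crop ~(310,345)), clear of the green pot. Next I descend and grip.

Call:
apply_moves([
  [[0, 0, 0], [0.2, -0.3, 3.5], -0.3],
  [[0, 0, 0], [0.2, -0.3, 5.5], -0.3],
  [[0, 0, 0], [0.2, -0.3, 6.7], -0.3],
  [[0, 0, 0], [0.2, -0.3, 6.7], -0.3],
  [[0, 0, 0], [0.2, -0.3, 6.7], -0.3],
  [[0, 0, 0], [0.2, -0.3, 6.7], 1],
  [[0, 0, 0], [0.2, -0.3, 6.7], 1],
  [[0, 0, 0], [0.2, -0.3, 6.7], 1],
  [[0, 0, 0], [0.2, -0.3, 6.7], 1],
  [[0, 0, 0], [0.2, -0.3, 6.7], 1],
  [[0, 0, 0], [0.2, -0.3, 6.7], 1],
])

```text
time: 5.85
tool_pos: [0.44, -0.3752, 0.0508]
tool_rot: [0.0, 0.092, 0.996, -0.0]
contact_force: [-2.2, 1.7, 6.8]
gripper_width: 0.123
grasp_force: 58.6
```

```bash
python3 -c "
from h import *
st(); go([.54,.031,.155],1.671)"
```

```text
t 5.85 pos [ 0.44   -0.3752  0.0508] F [-2.2  1.7  6.8] w 0.12 gf 58.6 j [-0.83  0.15  1.86  0.    1.13 -2.22]
[[-0.983  0.184  0.001]
 [ 0.184  0.983 -0.001]
 [-0.001 -0.001 -1.   ]]
turn [-0.001  0.001 -0.285] shift cm [ -2.38  41.76 -10.45]
```

Call:
apply_moves([
  [[0, 0, 0], [0, 0, -1], 1],
  [[0, 0, 0], [0, 0, -3], 1],
  [[0, 0, 0], [0, 0, -6], 1],
  [[0, 0, 0], [0, 0, -9], 1],
  [[0, 0, 0], [0, 0, -11], 1],
  [[0, 0, 0], [0, 0, -11], 1],
  [[0, 0, 0], [0, 0, -11], 1],
])

```text
time: 6.55
tool_pos: [0.4392, -0.3745, 0.159]
tool_rot: [-0.0, 0.092, 0.996, 0.0]
contact_force: [0.6, 1.2, -3.6]
gripper_width: 0.123
grasp_force: 58.5
```

```bash
python3 -c "
from h import *
st(); go([.54,.031,.155],1.671)"
```

```text
t 6.55 pos [ 0.4392 -0.3745  0.159 ] F [ 0.6  1.2 -3.6] w 0.12 gf 58.5 j [-0.83  0.01  1.81 -0.    1.32 -2.22]
[[-0.983  0.184 -0.001]
 [ 0.184  0.983  0.001]
 [ 0.001  0.    -1.   ]]
turn [ 0.    -0.001 -0.285] shift cm [-2.46 41.71  0.42]
```

Call:
apply_moves([
  [[0, 0, -0.01], [0, 1, 0], 1],
  [[0, 0, -0.03], [-0.2, 3, 0], 1],
  [[0, 0, -0.05], [-0.4, 6, 0], 1],
  [[0, 0, -0.08], [-0.6, 10, 0], 1],
  [[0, 0, -0.11], [-0.8, 14, 0], 1],
  [[0, 0, -0.14], [-1.1, 18, 0], 1],
  [[0, 0, -0.17], [-1.4, 22, 0], 1],
  [[0, 0, -0.2], [-1.6, 26, 0], 1],
  [[0, 0, -0.23], [-1.9, 30, 0], 1],
  [[0, 0, -0.25], [-2.1, 34, 0], 1],
  [[0, 0, -0.27], [-2.3, 37, 0], 1],
  [[0, 0, -0.28], [-2.4, 39.5, 0], 1],
  [[0, 0, -0.285], [-2.5, 41, 0], 1],
  [[0, 0, -0.285], [-2.5, 41.7, 0], 1],
  [[0, 0, -0.285], [-2.5, 41.7, 0], 1],
  [[0, 0, -0.285], [-2.5, 41.7, 0.4], 1],
  [[0, 0, -0.285], [-2.5, 41.7, 0.4], 1],
])

```text
time: 8.25
tool_pos: [0.5402, 0.0296, 0.1548]
tool_rot: [-0.001, -0.049, 0.999, -0.0]
contact_force: [-0.2, -0.1, -2.7]
gripper_width: 0.126
grasp_force: 58.6
```

```bash
python3 -c "
from h import *
st()
for n in('side','top'):
  p=manip.grab_frame(n)
  for l in ('pot_handle','pot_rim','pot','pan'):
    for d in manip.spot_point(p,l)[:3]:
      X=w(p,d['location'])
      if X[0]>.46 and X[2]>.05: print(n,l,round(d['score'],2),X)
  if n=='side':cv2.imwrite('pics/g2.png',cv2.cvtColor(cv2.resize(p['image'][120:270,200:400],(800,600)),4))
"
```

```text
t 8.25 pos [0.5402 0.0296 0.1548] F [-0.2 -0.1 -2.7] w 0.13 gf 58.6 j [-0.08 -0.07  1.9  -0.    1.32 -1.75]
[[-0.995 -0.099 -0.002]
 [-0.099  0.995 -0.   ]
 [ 0.002 -0.    -1.   ]]
side pot_handle 0.93 [0.54231196 0.0334855  0.16231548]
side pot_rim 0.9 [0.60345071 0.03891128 0.16806643]
side pot 0.89 [0.60655387 0.03772766 0.10192582]
side pan 0.55 [0.60904428 0.03854085 0.0665868 ]
```

View pics/g2.png

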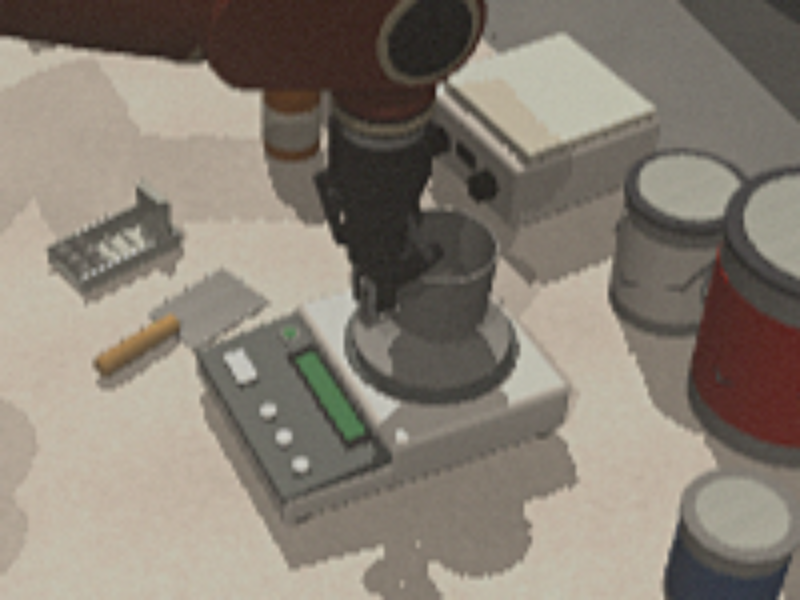

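The pot hangs level and centred over the pan (crop ~(440,300)). Next I lower it slowly.

Call:
apply_moves([
  [[0, 0, 0], [-0.1, 0.1, 0.6], 1],
  [[0, 0, 0], [-0.1, 0.1, 1.3], 1],
  [[0, 0, 0], [-0.1, 0.1, 1.8], 1],
  [[0, 0, 0], [-0.1, 0.1, 2.1], 1],
  [[0, 0, 0], [-0.1, 0.1, 2.3], 1],
  [[0, 0, 0], [-0.1, 0.1, 2.4], 1],
  [[0, 0, 0], [-0.1, 0.1, 2.5], 1],
  [[0, 0, 0], [-0.1, 0.1, 2.5], 1],
  [[0, 0, 0], [-0.1, 0.1, 2.5], 1],
])

```text
time: 9.65
tool_pos: [0.5418, 0.0316, 0.1309]
tool_rot: [0.0, -0.05, 0.999, -0.0]
contact_force: [0.9, 0.6, -1.4]
gripper_width: 0.127
grasp_force: 58.6
```

Call:
apply_moves([
  [[0, 0, 0], [0, 0, 0.1], 1],
  [[0, 0, 0], [0, 0, 0.2], 1],
  [[0, 0, 0], [0, 0, 0.3], 1],
  [[0, 0, 0], [0, 0, 0.35], 1],
  [[0, 0, 0], [0, 0, 0.4], 1],
  [[0, 0, 0], [0, 0, 0.4], 1],
])

```text
time: 10.25
tool_pos: [0.5416, 0.0317, 0.1266]
tool_rot: [-0.0, -0.05, 0.999, 0.0]
contact_force: [-0.2, -0.6, -2.1]
gripper_width: 0.129
grasp_force: 58.6
```

Call:
apply_moves([
  [[0, 0, 0], [0, 0, 0.05], 1],
  [[0, 0, 0], [0, 0, 0.1], 1],
  [[0, 0, 0], [0, 0, 0.1], 1],
])

```text
time: 10.55
tool_pos: [0.5418, 0.0316, 0.1259]
tool_rot: [0.0, -0.05, 0.999, -0.0]
contact_force: [-0.9, 0.3, -0.7]
gripper_width: 0.125
grasp_force: 58.8
```

Call:
apply_moves([
  [[0, 0, 0], [0, 0, 0.05], 1],
  [[0, 0, 0], [0, 0, 0.1], 1],
  [[0, 0, 0], [0, 0, 0.1], 1],
])

```text
time: 10.85
tool_pos: [0.5418, 0.0316, 0.1253]
tool_rot: [0.0, -0.05, 0.999, -0.0]
contact_force: [-2.0, 0.2, 1.8]
gripper_width: 0.13
grasp_force: 59.3
```

Call:
apply_moves([
  [[0, 0, 0], [0, 0, 0], 0.6],
  [[0, 0, 0], [0, 0, 0], 0.3],
  [[0, 0, 0], [0, 0, 0], 0],
  [[0, 0, 0], [0, 0, 0], 0],
  [[0, 0, 0], [0, 0, 0], 0],
  [[0, 0, 0], [0, 0, -2], 0],
  [[0, 0, 0], [0, 0, -5], 0],
  [[0, 0, 0], [0, 0, -6], 0],
  [[0, 0, 0], [0, 0, -6], 0],
  [[0, 0, 0], [0, 0, -6], 0],
])

```text
time: 11.85
tool_pos: [0.5413, 0.0317, 0.1838]
tool_rot: [-0.0, -0.05, 0.999, 0.0]
contact_force: [0.6, 0.2, -0.2]
gripper_width: 0.499
grasp_force: 0.0
```

```bash
python3 -c "
from h import *
st()
for n in('side','top'):
  p=manip.grab_frame(n)
  for l in ('pot_rim','pot','tare_key','key0'):
    for d in manip.spot_point(p,l)[:4]:
      X=w(p,d['location'])
      if X[0]>.43 and X[2]>.03: print(n,l,round(d['score'],2),X)
go([.461,.101,.10],1.486)"
```

```text
t 11.85 pos [0.5413 0.0317 0.1838] F [ 0.6  0.2 -0.2] w 0.5 gf 0.0 j [-0.08 -0.1   1.87 -0.    1.37 -1.75]
[[-0.995 -0.1   -0.001]
 [-0.1    0.995  0.   ]
 [ 0.001  0.    -1.   ]]
side pot_rim 0.64 [0.60455184 0.03704944 0.14002768]
side pot 0.64 [0.60898721 0.03697158 0.07495126]
side tare_key 0.44 [0.46000311 0.10008525 0.04136745]
turn [ 0.    -0.     0.185] shift cm [7.32 7.7  8.45]
```

```bash
cat > k.py <<'E'
from h import *
s=manip.state(); r=rot(); ya=1.486
y=np.array([np.cos(ya),np.sin(ya),0]); z=np.array([0,0,-1.])
T=R.from_matrix(np.c_[np.cross(y,z),y,z])*R.from_rotvec([0,-.105,0])
zt=T.as_matrix()[:,2]; print("nose",manip.nose_length,zt)
for h in(.06,.015):
    pos=np.array([.4605,.1005,.047])-zt*(h+.017)
    print(h,pos,(r.inv()*T).as_rotvec().round(3),(r.inv().apply(pos-s["tool_pos"])*100).round(2))
E
python3 k.py
```

```text
nose 0.017 [ 0.10443059 -0.00887662 -0.99449256]
0.06 [0.45245884 0.1011835  0.12357593] [ 0.01  -0.105  0.185] [8.17 7.81 6.09]
0.015 [0.45715822 0.10078405 0.07882376] [ 0.01  -0.105  0.185] [ 7.7   7.72 10.57]
```

Call:
apply_moves([
  [[0, 0, 0.05], [3, 3, 0], 1],
  [[0.01, -0.05, 0.1], [6, 6, 0], 1],
  [[0.01, -0.1, 0.185], [8.2, 7.8, 2], 1],
  [[0.01, -0.105, 0.185], [8.2, 7.8, 5], 1],
  [[0.01, -0.105, 0.185], [8, 7.8, 7], 1],
  [[0.01, -0.105, 0.185], [7.9, 7.75, 9], 1],
  [[0.01, -0.105, 0.185], [7.7, 7.7, 10], 1],
  [[0.01, -0.105, 0.185], [7.7, 7.7, 10.5], 1],
  [[0.01, -0.105, 0.185], [7.7, 7.7, 10.5], 1],
  [[0.01, -0.105, 0.185], [7.7, 7.7, 10.5], 1],
  [[0.01, -0.105, 0.185], [7.7, 7.7, 10.5], 1],
])

```text
time: 13.45
tool_pos: [0.4582, 0.1006, 0.0809]
tool_rot: [0.054, 0.042, 0.998, -0.002]
contact_force: [-0.5, 0.1, 0.6]
gripper_width: -0.0
grasp_force: 0.0
```

```bash
python3 k.py; python3 -c "
from h import *
st()
p=manip.grab_frame('side')
cv2.imwrite('pics/g3.png',cv2.cvtColor(cv2.resize(p['image'][140:260,200:360],(800,600)),4))"
```

```text
nose 0.017 [ 0.10443059 -0.00887662 -0.99449256]
0.06 [0.45245884 0.1011835  0.12357593] [ 0.     0.002 -0.   ] [ 0.12  0.01 -4.31]
0.015 [0.45715822 0.10078405 0.07882376] [ 0.     0.002 -0.   ] [0.13 0.01 0.19]
t 13.45 pos [0.4582 0.1006 0.0809] F [-0.5  0.1  0.6] w -0.0 gf 0.0 j [ 0.07 -0.23  2.17 -0.02  1.09 -1.41]
[[-0.991  0.085  0.107]
 [ 0.085  0.996 -0.009]
 [-0.107  0.    -0.994]]
```

View pics/g3.png

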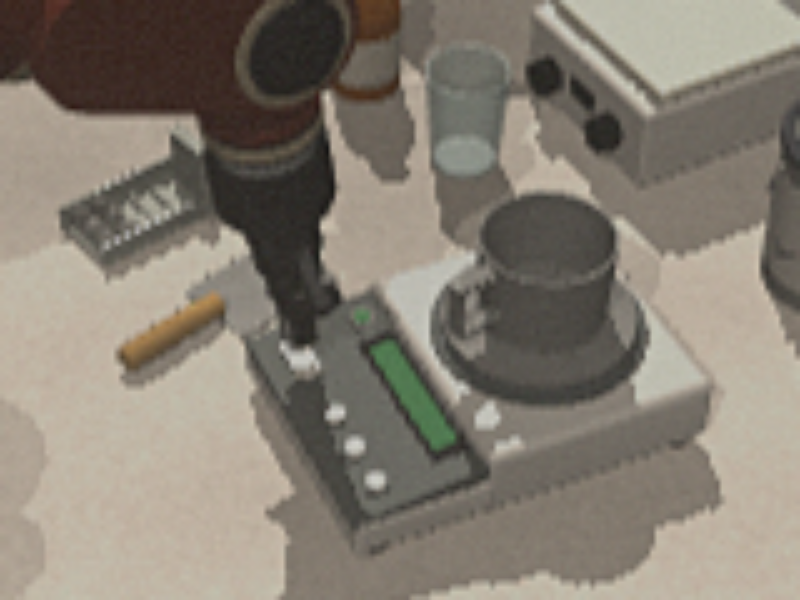

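The pot stands upright on the pan (crop ~(550,290)). The closed fingers are just above the tare key at (300,355), well clear of the round keys.

Call:
apply_moves([
  [[0, 0, 0], [0.1, 0, 0.5], 1],
  [[0, 0, 0], [0.1, 0, 1], 1],
  [[0, 0, 0], [0.1, 0, 1.2], 1],
  [[0, 0, 0], [0.1, 0, 1.3], 1],
  [[0, 0, 0], [0.1, 0, 1.3], 1],
  [[0, 0, 0], [0.1, 0, 1.3], 1],
])

```text
time: 14.1
tool_pos: [0.4578, 0.1005, 0.0667]
tool_rot: [0.053, 0.042, 0.998, -0.002]
contact_force: [-0.4, 0.0, -0.1]
gripper_width: -0.001
grasp_force: 0.0
```

Call:
apply_moves([
  [[0, 0, 0], [0, 0, 0.1], 1],
  [[0, 0, 0], [0, 0, 0.2], 1],
  [[0, 0, 0], [0, 0, 0.2], 1],
])

```text
time: 14.4
tool_pos: [0.4581, 0.1005, 0.0649]
tool_rot: [0.053, 0.042, 0.998, -0.002]
contact_force: [-1.3, -0.1, 2.1]
gripper_width: -0.007
grasp_force: 0.8
```

Contact is starting, so I press on in half-millimetre steps.

Call:
apply_moves([
  [[0, 0, 0], [0, 0, 0.05], 1],
  [[0, 0, 0], [0, 0, 0.05], 1],
])

```text
time: 14.6
tool_pos: [0.4582, 0.1005, 0.0645]
tool_rot: [0.053, 0.042, 0.998, -0.002]
contact_force: [-1.4, 0.4, 2.9]
gripper_width: 0.0
grasp_force: 1.6
```

Call:
apply_moves([
  [[0, 0, 0], [0, 0, 0.05], 1],
  [[0, 0, 0], [0, 0, 0.05], 1],
])

```text
time: 14.8
tool_pos: [0.4582, 0.1005, 0.064]
tool_rot: [0.053, 0.042, 0.998, -0.002]
contact_force: [-2.4, 0.1, 5.4]
gripper_width: -0.001
grasp_force: 2.5
```

Call:
apply_moves([
  [[0, 0, 0], [0, 0, 0.05], 1],
  [[0, 0, 0], [0, 0, 0.05], 1],
  [[0, 0, 0], [0, 0, 0.05], 1],
])

```text
time: 15.1
tool_pos: [0.4583, 0.1005, 0.0637]
tool_rot: [0.053, 0.042, 0.998, -0.002]
contact_force: [-3.2, -0.0, 5.9]
gripper_width: -0.001
grasp_force: 3.2
```

Call:
apply_moves([
  [[0, 0, 0], [0, 0, 0.05], 1],
  [[0, 0, 0], [0, 0, 0.05], 1],
])

```text
time: 15.3
tool_pos: [0.4583, 0.1005, 0.0633]
tool_rot: [0.053, 0.042, 0.998, -0.002]
contact_force: [-3.1, -0.3, 7.1]
gripper_width: -0.002
grasp_force: 3.9
```

Call:
apply_moves([
  [[0, 0, 0], [0, 0, -0.5], 1],
  [[0, 0, 0], [0, 0, -2], 1],
  [[0, 0, 0], [0, 0, -5], 1],
  [[0, 0, 0], [0, 0, -9], 0],
  [[0, 0, 0], [0, 0, -10], 0],
  [[0, 0, 0], [0, 0, -10], 0],
  [[0, 0, 0], [0, 0, -10], 0],
])

```text
time: 16.0
tool_pos: [0.447, 0.1013, 0.1608]
tool_rot: [0.052, 0.042, 0.998, -0.002]
contact_force: [0.1, -0.4, -0.6]
gripper_width: 0.501
grasp_force: 0.0
```

```bash
python3 -c "
from h import *
st()
for n in('side','top'):
  p=manip.grab_frame(n)
  for l in ('tray','tray_grip','tray_lip'):
    for d in manip.spot_point(p,l)[:3]:
      X=w(p,d['location'])
      if X[1]>.25: print(n,l,round(d['score'],2),X)
go([.497,.343,.12],.17);go([.497,.343,.04],.17);go([.497,.343,.04],.17+np.pi)"
```

```text
t 16.0 pos [0.447  0.1013 0.1608] F [ 0.1 -0.4 -0.6] w 0.5 gf 0.0 j [ 0.07 -0.37  2.14 -0.02  1.27 -1.41]
[[-0.991  0.085  0.103]
 [ 0.084  0.996 -0.009]
 [-0.103 -0.001 -0.995]]
side tray 0.96 [ 0.45242423  0.33206231 -0.00376157]
side tray_grip 0.57 [0.49920282 0.34171531 0.047364  ]
side tray_lip 0.65 [0.39339664 0.32224432 0.00422035]
top tray 0.87 [0.45345708 0.33481814 0.0030046 ]
top tray_grip 0.94 [0.49497723 0.33891696 0.05126076]
top tray_lip 0.57 [0.39327316 0.3285056  0.01040716]
turn [0.068 0.089 1.315] shift cm [-2.45 24.5   4.41]
turn [0.068 0.089 1.315] shift cm [-1.61 24.5  12.37]
turn [-0.095  0.073 -1.824] shift cm [-1.61 24.5  12.37]
```

Call:
apply_moves([
  [[0.07, 0.09, 1.32], [-2.4, 4, 0], 0],
  [[0.07, 0.09, 1.32], [-2.4, 8, 0], 0],
  [[0.07, 0.09, 1.32], [-2.4, 12, 0], 0],
  [[0.07, 0.09, 1.32], [-2.4, 16, 1], 0],
  [[0.07, 0.09, 1.32], [-2.4, 19, 2], 0],
  [[0.07, 0.09, 1.32], [-2.4, 22, 3], 0],
  [[0.07, 0.09, 1.32], [-2.4, 24.4, 4.4], 0],
  [[0.07, 0.09, 1.32], [-2.4, 24.4, 4.4], 0],
  [[0.07, 0.09, 1.32], [-2.4, 24.4, 4.4], 0],
  [[0.07, 0.09, 1.32], [-2.4, 24.4, 4.4], 0],
  [[0.07, 0.09, 1.32], [-2.4, 24.4, 4.4], 0],
])

```text
time: 17.5
tool_pos: [0.4968, 0.342, 0.1207]
tool_rot: [-0.0, 0.646, 0.764, -0.0]
contact_force: [-0.5, 0.6, 0.1]
gripper_width: 0.502
grasp_force: 0.0
```

```bash
python3 -c "
from h import *
st();go([.497,.3415,.04],.16)"
```

```text
t 17.5 pos [0.4968 0.342  0.1207] F [-0.5  0.6  0.1] w 0.5 gf 0.0 j [ 0.48  0.11  1.77 -0.    1.26  0.31]
[[-0.166  0.986 -0.001]
 [ 0.986  0.166 -0.   ]
 [-0.    -0.001 -1.   ]]
turn [-0.001  0.     0.007] shift cm [-0.05  0.02  8.07]
```

Call:
apply_moves([
  [[0, 0, 0], [0, 0, 3], 0],
  [[0, 0, 0], [0, 0, 6], 0],
  [[0, 0, 0], [0, 0, 7.5], 0],
  [[0, 0, 0], [0, 0, 8.1], 0],
  [[0, 0, 0], [0, 0, 8.1], 0],
  [[0, 0, 0], [0, 0, 8.1], 0.2],
  [[0, 0, 0], [0, 0, 8.1], 0.4],
  [[0, 0, 0], [0, 0, 8.1], 0.5],
  [[0, 0, 0], [0, 0, 8.1], 0.6],
  [[0, 0, 0], [0, 0, 8.1], 0.7],
  [[0, 0, 0], [0, 0, 8.1], 0.8],
  [[0, 0, 0], [0, 0, 8.1], 1],
  [[0, 0, 0], [0, 0, 8.1], 1],
  [[0, 0, 0], [0, 0, 8.1], 1],
])

```text
time: 18.9
tool_pos: [0.497, 0.3423, 0.0404]
tool_rot: [-0.0, 0.647, 0.763, 0.0]
contact_force: [-1.3, 0.1, 5.7]
gripper_width: 0.126
grasp_force: 59.9
```

```bash
python3 -c "
from h import *
st()
p=manip.grab_frame('top')
cv2.imwrite('pics/g4.png',cv2.cvtColor(cv2.resize(p['image'][190:290,120:250],(780,600)),4))"
```

```text
t 18.9 pos [0.497  0.3423 0.0404] F [-1.3  0.1  5.7] w 0.13 gf 59.9 j [0.48 0.22 1.81 0.   1.12 0.32]
[[-0.164  0.986  0.   ]
 [ 0.986  0.164  0.   ]
 [ 0.     0.    -1.   ]]
```

View pics/g4.png

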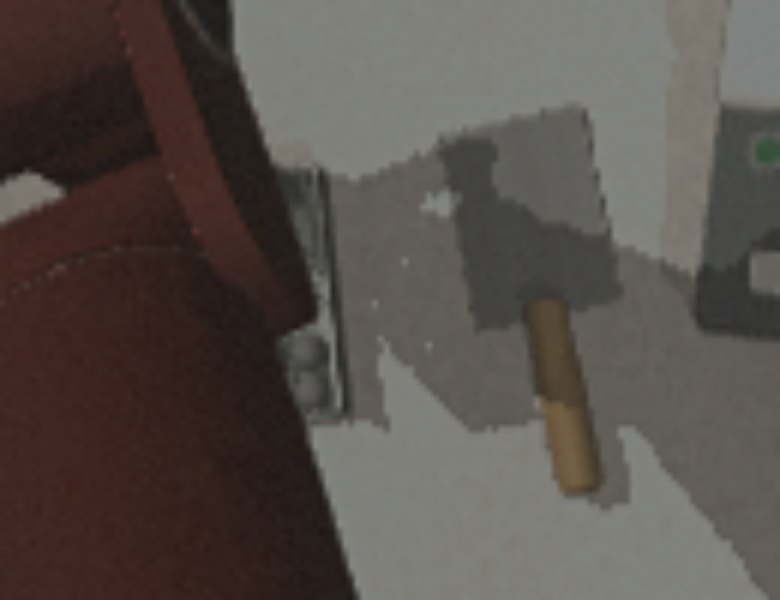

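Call:
apply_moves([
  [[0, 0, 0], [0, 0, -0.5], 1],
  [[0, 0, 0], [0, 0, -1.5], 1],
  [[0, 0, 0], [0, 0, -3], 1],
  [[0, 0, 0], [0, 0, -5], 1],
  [[0, 0, 0], [0, 0, -7.5], 1],
  [[0, 0, 0], [0, 0, -10], 1],
  [[0, 0, 0], [0, 0, -12.5], 1],
  [[0, 0, 0], [0, 0, -15], 1],
  [[0, 0, 0], [0, 0, -17], 1],
  [[0, 0, 0], [0, 0, -18], 1],
  [[0, 0, 0], [0, 0, -18.5], 1],
  [[0, 0, 0], [0, 0, -18.5], 1],
  [[0, 0, 0], [0, 0, -18.5], 1],
])

```text
time: 20.25
tool_pos: [0.4962, 0.3418, 0.2235]
tool_rot: [-0.001, 0.647, 0.763, -0.001]
contact_force: [-0.5, -0.1, -2.7]
gripper_width: 0.132
grasp_force: 58.8
```

```bash
python3 -c "
from h import *
st();go([.719,.0437,.215],.06);go([.719,.0437,.198],.06)
p=manip.grab_frame('side')
for l in ('tray','tray_grip','tray_lip'):
    for d in manip.spot_point(p,l)[:2]: print(l,round(d['score'],2),w(p,d['location']))
L=np.array([0,-10,3.28])
for t in range(4,45,3):
  print(t,round(np.radians(t),3),(L-R.from_rotvec([-np.radians(t),0,0]).apply(L)).round(2))
"
```

```text
t 20.25 pos [0.4962 0.3418 0.2235] F [-0.5 -0.1 -2.7] w 0.13 gf 58.8 j [0.48 0.02 1.69 0.   1.44 0.32]
[[-0.164  0.986 -0.003]
 [ 0.987  0.164 -0.001]
 [-0.001 -0.003 -1.   ]]
turn [-0.003  0.001  0.104] shift cm [-33.05  17.1    0.83]
turn [-0.003  0.001  0.104] shift cm [-33.05  17.1    2.53]
tray 0.59 [0.45558089 0.33044336 0.18017857]
tray_grip 0.95 [0.50005916 0.34311116 0.23222586]
tray_grip 0.39 [ 0.68045073 -0.2555027  -0.00413103]
tray_lip 0.81 [0.39667069 0.32054377 0.1857585 ]
4 0.07 [ 0.   -0.25 -0.69]
7 0.122 [ 0.   -0.47 -1.19]
10 0.175 [ 0.   -0.72 -1.69]
13 0.227 [ 0.   -0.99 -2.17]
16 0.279 [ 0.   -1.29 -2.63]
19 0.332 [ 0.   -1.61 -3.08]
22 0.384 [ 0.   -1.96 -3.51]
25 0.436 [ 0.   -2.32 -3.92]
28 0.489 [ 0.   -2.71 -4.31]
31 0.541 [ 0.   -3.12 -4.68]
34 0.593 [ 0.   -3.54 -5.03]
37 0.646 [ 0.   -3.99 -5.36]
40 0.698 [ 0.   -4.45 -5.66]
43 0.75 [ 0.   -4.92 -5.94]
```

Call:
apply_moves([
  [[0, 0, 0], [-0.4, 0.2, 0], 1],
  [[0, 0, 0.01], [-1.3, 0.7, 0], 1],
  [[0, 0, 0.01], [-2.8, 1.4, 0], 1],
  [[0, 0, 0.02], [-4.7, 2.4, 0], 1],
  [[0, 0, 0.02], [-6.8, 3.5, 0], 1],
  [[0, 0, 0.03], [-9, 4.6, 0], 1],
  [[0, 0, 0.035], [-11.2, 5.8, 0], 1],
  [[0, 0, 0.04], [-13.4, 6.9, 0], 1],
  [[0, 0, 0.05], [-15.6, 8.1, 0], 1],
  [[0, 0, 0.055], [-17.8, 9.2, 0.1], 1],
  [[0, 0, 0.06], [-20, 10.3, 0.2], 1],
  [[0, 0, 0.07], [-22.2, 11.5, 0.3], 1],
  [[0, 0, 0.075], [-24.4, 12.6, 0.4], 1],
  [[0, 0, 0.08], [-26.6, 13.8, 0.5], 1],
  [[0, 0, 0.09], [-28.7, 14.8, 0.6], 1],
  [[0, 0, 0.095], [-30.5, 15.8, 0.7], 1],
  [[0, 0, 0.1], [-31.9, 16.5, 0.8], 1],
  [[0, 0, 0.104], [-32.7, 16.9, 0.8], 1],
  [[0, 0, 0.104], [-33, 17.1, 0.8], 1],
  [[0, 0, 0.104], [-33, 17.1, 0.8], 1],
])

```text
time: 22.45
tool_pos: [0.7196, 0.0447, 0.2168]
tool_rot: [-0.0, 0.685, 0.728, -0.0]
contact_force: [0.3, 0.3, -2.2]
gripper_width: 0.127
grasp_force: 58.8
```

```bash
python3 -c "
from h import *
st();go([.719,.0437,.198],.06)
p=manip.grab_frame('side')
for l in ('tray','tray_grip','tray_lip','pot_rim'):
    for d in manip.spot_point(p,l)[:2]: print(l,round(d['score'],2),w(p,d['location']))
cv2.imwrite('pics/g5.png',cv2.cvtColor(cv2.resize(p['image'][120:260,220:400],(770,600)),4))"
```

```text
t 22.45 pos [0.7196 0.0447 0.2168] F [ 0.3  0.3 -2.2] w 0.13 gf 58.8 j [-0.04  0.29  1.4   0.    1.45 -0.1 ]
[[-0.061  0.998 -0.001]
 [ 0.998  0.061  0.   ]
 [ 0.    -0.001 -1.   ]]
turn [-0.001 -0.     0.001] shift cm [-0.09 -0.07  1.88]
tray 0.68 [0.67761676 0.03658799 0.17069142]
tray 0.64 [0.6063638  0.03940476 0.06915753]
tray_grip 0.65 [0.72083547 0.0434273  0.22322071]
tray_grip 0.6 [6.69605283e-01 3.91629808e-01 1.52600743e-05]
tray_lip 0.82 [0.61794941 0.03481266 0.18174521]
tray_lip 0.46 [5.57474743e-01 4.34166292e-02 4.32891503e-04]
pot_rim 0.89 [0.6070465  0.04009371 0.14051661]
pot_rim 0.83 [ 0.32072163 -0.388334    0.05834808]
```

View pics/g5.png

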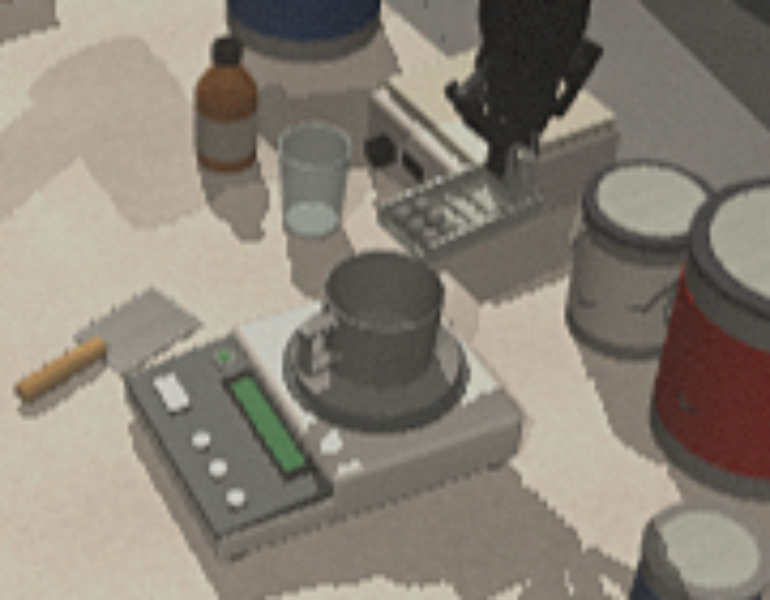

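The tray is level with both ball rows at crop (430,215), and its lip is above and just behind the pot's mouth at (385,285). Next I lower it and tilt about the lip.

Call:
apply_moves([
  [[0, 0, 0], [-0.1, -0.1, 0.5], 1],
  [[0, 0, 0], [-0.1, -0.1, 1.3], 1],
  [[0, 0, 0], [-0.1, -0.1, 1.8], 1],
  [[-0.07, 0, 0], [-0.1, -0.35, 1.3], 1],
  [[-0.122, 0, 0], [-0.1, -0.57, 0.9], 1],
  [[-0.175, 0, 0], [-0.1, -0.82, 0.5], 1],
  [[-0.227, 0, 0], [-0.1, -1.09, 0.13], 1],
  [[-0.279, 0, 0], [-0.1, -1.39, -0.23], 1],
  [[-0.332, 0, 0], [-0.1, -1.71, -0.58], 1],
  [[-0.384, 0, 0], [-0.1, -2.06, -0.91], 1],
  [[-0.436, 0, 0], [-0.1, -2.42, -1.22], 1],
  [[-0.489, 0, 0], [-0.1, -2.81, -1.5], 1],
  [[-0.541, 0, 0], [-0.1, -3.22, -1.78], 1],
  [[-0.593, 0, 0], [-0.1, -3.64, -2.13], 1],
  [[-0.646, 0, 0], [-0.1, -4.09, -2.46], 1],
  [[-0.646, 0, 0], [-0.1, -4.09, -2.46], 1],
  [[-0.646, 0, 0], [-0.1, -4.09, -2.46], 1],
  [[-0.646, 0, 0], [-0.1, -4.09, -2.46], 1],
  [[-0.646, 0, 0], [-0.1, -4.09, -2.46], 1],
])

```text
time: 24.6
tool_pos: [0.6793, 0.0411, 0.2416]
tool_rot: [0.217, 0.65, 0.691, 0.231]
contact_force: [-0.0, -0.3, -1.4]
gripper_width: 0.126
grasp_force: 59.2
```

```bash
python3 -c "
from h import *
st(); print('tilt',np.degrees(np.arccos(-rot().as_matrix()[2,2])),'lip',manip.state()['tool_pos']+rot().apply([0,-.1,.0328]))
p=manip.grab_frame('side');q=manip.grab_frame('top')
for f in (p,q):
  for l in ('front1_center','back1_center','tray_lip'):
    for d in manip.spot_point(f,l)[:6]: print(l,round(d['score'],2),w(f,d['location']).round(3))
a=cv2.resize(p['image'][130:230,260:365],(420,400));b=cv2.resize(q['image'][130:230,225:330],(378,400))
cv2.imwrite('pics/g6.png',cv2.cvtColor(np.hstack([a,b]),4))"
```

```text
t 24.6 pos [0.6793 0.0411 0.2416] F [-0.  -0.3 -1.4] w 0.13 gf 59.2 j [-0.08 -0.15  1.91  0.13  0.75 -0.21]
[[-0.061  0.798  0.6  ]
 [ 0.998  0.048  0.036]
 [-0.     0.601 -0.799]]
tilt 36.95946674497386 lip [0.61920004 0.03743555 0.15524756]
tray_lip 0.63 [0.619 0.034 0.152]
tray_lip 0.67 [ 0.442 -0.205 -0.003]
```

View pics/g6.png

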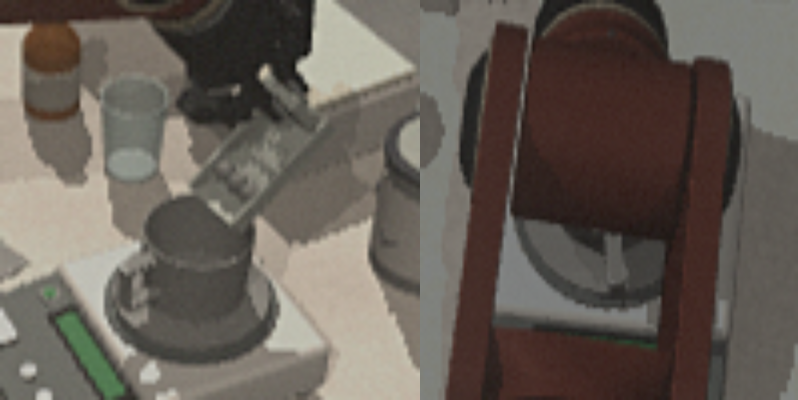

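The front of the tray by the lip (left panel ~(235,200)) looks empty. I level it again, raise it and check.

```bash
python3 -c "
from h import *
go([.719,.0437,.215],.06)
r=rot();s=manip.state();L=np.array([0,-10,3.28])
for t in range(33,-1,-3):
  e=(36-t)/36*2
  print(np.radians(37-t).round(3), (L-R.from_rotvec([np.radians(37-t),0,0]).apply(L)+r.inv().apply([0,0,e])).round(2))
"
```

```text
turn [ 0.645 -0.     0.001] shift cm [0.01 1.63 4.53]
0.07 [-0.    0.3   0.57]
0.122 [-0.    0.53  0.98]
0.175 [-0.    0.72  1.39]
0.227 [-0.    0.88  1.8 ]
0.279 [-0.    1.02  2.22]
0.332 [-0.    1.12  2.64]
0.384 [-0.    1.2   3.05]
0.436 [-0.    1.25  3.47]
0.489 [-0.    1.27  3.88]
0.541 [-0.    1.26  4.29]
0.593 [-0.    1.23  4.69]
0.646 [-0.    1.16  5.08]
```

Call:
apply_moves([
  [[0.07, 0, 0], [0, 0.3, 0.57], 1],
  [[0.122, 0, 0], [0, 0.53, 0.98], 1],
  [[0.175, 0, 0], [0, 0.72, 1.39], 1],
  [[0.227, 0, 0], [0, 0.88, 1.8], 1],
  [[0.279, 0, 0], [0, 1.02, 2.22], 1],
  [[0.332, 0, 0], [0, 1.12, 2.64], 1],
  [[0.384, 0, 0], [0, 1.2, 3.05], 1],
  [[0.436, 0, 0], [0, 1.25, 3.47], 1],
  [[0.489, 0, 0], [0, 1.27, 3.88], 1],
  [[0.541, 0, 0], [0, 1.26, 4.29], 1],
  [[0.593, 0, 0], [0, 1.23, 4.69], 1],
  [[0.646, 0, 0], [0, 1.3, 4.9], 1],
  [[0.646, 0, 0], [0, 1.5, 4.7], 1],
  [[0.646, 0, 0], [0, 1.6, 4.5], 1],
  [[0.646, 0, 0], [0, 1.6, 4.5], 1],
  [[0.646, 0, 0], [0, 1.6, 4.5], 1],
])

```text
time: 26.6
tool_pos: [0.7184, 0.0435, 0.2157]
tool_rot: [0.0, 0.685, 0.728, 0.0]
contact_force: [-0.4, -0.4, -2.0]
gripper_width: 0.131
grasp_force: 59.1
```

```bash
python3 -c "
from h import *
st();go([.497,.342,.215],.164)
p=manip.grab_frame('side')
for l in ('front1_center','tray_lip'):
    for d in manip.spot_point(p,l)[:6]: print(l,round(d['score'],2),w(p,d['location']).round(3))
cv2.imwrite('pics/g7.png',cv2.cvtColor(cv2.resize(p['image'][145:225,275:375],(750,600),interpolation=cv2.INTER_CUBIC),4))"
```

```text
t 26.6 pos [0.7184 0.0435 0.2157] F [-0.4 -0.4 -2. ] w 0.13 gf 59.1 j [-0.04  0.29  1.4  -0.    1.45 -0.1 ]
[[-0.061  0.998  0.001]
 [ 0.998  0.061 -0.   ]
 [-0.     0.001 -1.   ]]
turn [ 0.001  0.    -0.103] shift cm [ 31.13 -20.3    0.05]
tray_lip 0.83 [0.619 0.033 0.176]
```

View pics/g7.png

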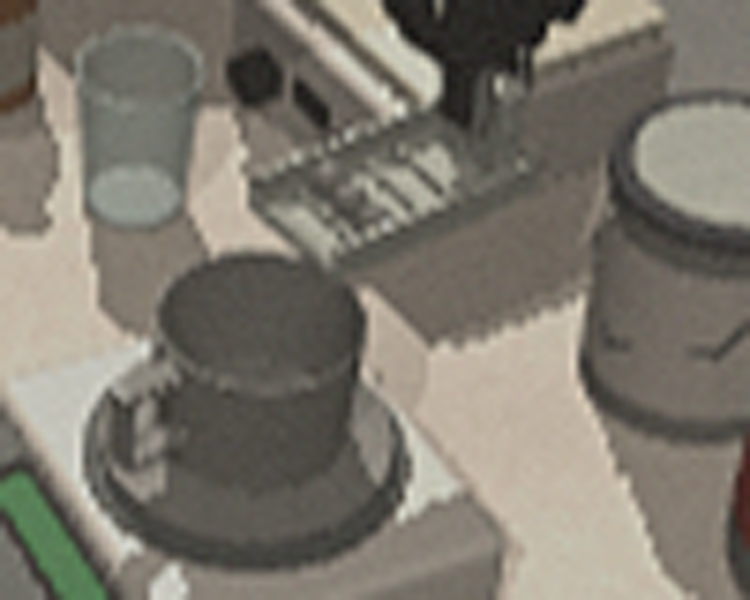

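The front row is empty (bright strip at (300,220)) and the second row's balls are in place at (355,195). Nothing has spilled and the pot is undisturbed. I take the tray back to its spot.

Call:
apply_moves([
  [[0, 0, 0], [0.4, -0.2, 0], 1],
  [[0, 0, -0.01], [1.3, -0.8, -0.2], 1],
  [[0, 0, -0.01], [2.6, -1.7, -0.4], 1],
  [[0, 0, -0.02], [4.4, -2.9, -0.6], 1],
  [[0, 0, -0.02], [6.4, -4.2, -0.6], 1],
  [[0, 0, -0.03], [8.4, -5.5, -0.6], 1],
  [[0, 0, -0.035], [10.5, -6.8, -0.6], 1],
  [[0, 0, -0.04], [12.6, -8.2, -0.6], 1],
  [[0, 0, -0.05], [14.7, -9.6, -0.6], 1],
  [[0, 0, -0.055], [16.8, -11, -0.6], 1],
  [[0, 0, -0.06], [18.9, -12.3, -0.6], 1],
  [[0, 0, -0.07], [21, -13.7, -0.6], 1],
  [[0, 0, -0.075], [23, -15, -0.6], 1],
  [[0, 0, -0.08], [25, -16.3, -0.5], 1],
  [[0, 0, -0.09], [27, -17.6, -0.4], 1],
  [[0, 0, -0.095], [28.7, -18.7, -0.3], 1],
  [[0, 0, -0.1], [30, -19.6, -0.2], 1],
  [[0, 0, -0.103], [30.8, -20.1, 0], 1],
  [[0, 0, -0.103], [31.1, -20.3, 0], 1],
  [[0, 0, -0.103], [31.1, -20.3, 0], 1],
])

```text
time: 28.75
tool_pos: [0.4969, 0.3418, 0.215]
tool_rot: [-0.0, 0.647, 0.763, -0.0]
contact_force: [-0.5, -0.4, -2.2]
gripper_width: 0.131
grasp_force: 59.1
```

Call:
apply_moves([
  [[0, 0, 0], [0, 0, 1], 1],
  [[0, 0, 0], [0, 0, 3], 1],
  [[0, 0, 0], [0, 0, 5], 1],
  [[0, 0, 0], [0, 0, 7], 1],
  [[0, 0, 0], [0, 0, 9], 1],
  [[0, 0, 0], [0, 0, 11], 1],
  [[0, 0, 0], [0, 0, 13], 1],
  [[0, 0, 0], [0, 0, 14.5], 1],
  [[0, 0, 0], [0, 0, 15.5], 1],
  [[0, 0, 0], [0, 0, 16.2], 1],
  [[0, 0, 0], [0, 0, 16.5], 1],
  [[0, 0, 0], [0, 0, 16.5], 1],
  [[0, 0, 0], [0, 0, 16.5], 1],
])

```text
time: 30.05
tool_pos: [0.4977, 0.342, 0.051]
tool_rot: [0.0, 0.647, 0.763, 0.0]
contact_force: [0.4, 0.4, -2.0]
gripper_width: 0.131
grasp_force: 59.1
```

```bash
python3 -c "
from h import *
st();go([.497,.342,.041],.164)"
```

```text
t 30.05 pos [0.4977 0.342  0.051 ] F [ 0.4  0.4 -2. ] w 0.13 gf 59.1 j [0.48 0.2  1.8  0.   1.14 0.32]
[[-0.163  0.987  0.001]
 [ 0.987  0.163  0.   ]
 [ 0.     0.001 -1.   ]]
turn [ 0.001 -0.    -0.   ] shift cm [ 0.01 -0.06  1.  ]
```

Call:
apply_moves([
  [[0, 0, 0], [0, 0, 0.3], 1],
  [[0, 0, 0], [0, 0, 0.6], 1],
  [[0, 0, 0], [0, 0, 0.8], 1],
  [[0, 0, 0], [0, 0, 0.9], 1],
  [[0, 0, 0], [0, 0, 1], 1],
  [[0, 0, 0], [0, 0, 1], 1],
])

```text
time: 30.65
tool_pos: [0.4971, 0.3417, 0.0404]
tool_rot: [-0.0, 0.647, 0.762, -0.0]
contact_force: [-0.8, -1.0, 0.4]
gripper_width: 0.129
grasp_force: 59.5
```

Call:
apply_moves([
  [[0, 0, 0], [0, 0, 0.05], 1],
  [[0, 0, 0], [0, 0, 0.05], 1],
])

```text
time: 30.85
tool_pos: [0.4971, 0.3417, 0.0404]
tool_rot: [-0.0, 0.647, 0.763, -0.0]
contact_force: [-3.6, -1.6, 5.2]
gripper_width: 0.127
grasp_force: 60.2
```

Call:
apply_moves([
  [[0, 0, 0], [0, 0, 0], 0.7],
  [[0, 0, 0], [0, 0, 0], 0.5],
  [[0, 0, 0], [0, 0, 0], 0.3],
  [[0, 0, 0], [0, 0, 0], 0.1],
  [[0, 0, 0], [0, 0, 0], 0],
  [[0, 0, 0], [0, 0, 0], 0],
  [[0, 0, 0], [0, 0, -2], 0],
  [[0, 0, 0], [0, 0, -5], 0],
  [[0, 0, 0], [0, 0, -9], 0],
  [[0, 0, 0], [0, 0, -14], 0],
  [[0, 0, 0], [8, 0, -19], 0],
  [[0, 0, 0], [12, -5, -20], 0],
  [[0, 0, 0], [16, -9, -20], 0],
  [[0, 0, 0], [20, -13, -20], 0],
  [[0, 0, 0], [24, -17, -20], 0],
  [[0, 0, 0], [24, -19, -20], 0],
  [[0, 0, 0], [24, -19, -20], 0],
  [[0, 0, 0], [24, -19, -20], 0],
])

```text
time: 32.65
tool_pos: [0.2672, 0.5491, 0.2399]
tool_rot: [-0.001, 0.645, 0.764, -0.0]
contact_force: [1.0, 0.2, 0.3]
gripper_width: 0.499
grasp_force: 0.0
```

```bash
python3 -c "
from h import *
st()
p=manip.grab_frame('top')
a=cv2.resize(p['image'][200:275,135:210],(400,400));b=cv2.resize(p['image'][140:260,225:345],(400,400))
cv2.imwrite('pics/g8.png',cv2.cvtColor(np.hstack([a,b]),4))"
```

```text
t 32.65 pos [0.2672 0.5491 0.2399] F [1.  0.2 0.3] w 0.5 gf 0.0 j [1.   0.02 1.66 0.   1.46 0.83]
[[-0.168  0.986 -0.001]
 [ 0.986  0.168  0.001]
 [ 0.001 -0.001 -1.   ]]
```

View pics/g8.png

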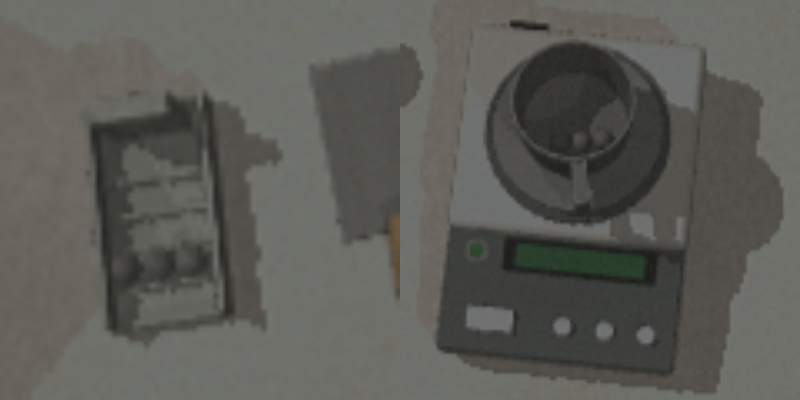

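The left panel shows the tray flat on the bench with its three second-row balls at (125..190,262) and an empty front row. The right panel shows three balls in the pot at (560..600,140), with the pot centred on the pan. I hand the job in.

```bash
python3 -c "
from plant import manip
print(manip.job_done())"
```

```text
the job is handed in; nothing more can be done
None
```

The job is handed in at about 33 s: the steel pot stands centred on the pan, the tare key was pressed with about 7–8 N (it registers at 4 N, though I had no separate sign that it did), the three front balls are in the pot, and the tray is flat on the bench with its second row in place.

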